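Clamp a ring blank with coarse then fine knob

ROBOT

A 6-joint arm with a two-finger parallel gripper is mounted at the origin on the work surface. World frame = base frame: x ahead of the robot, y to its left, z up, the work surface at z = 0. Lengths are in mm, angles in rad, forces in N, time in s.
With the tool pointing down it reaches from about 400 to 825 mm from the base axis. Payload 7 kg.
Tool frame: the origin (TCP) lies on the centre line of the jaws, within the pads' length; the fingertips stand 19 mm ahead of it and the grasp point (between the pads) is the TCP; z points along the fingers, y is the line along which they close (so a half turn about z gives the same grasp; the last joint's range is limited). The gripper opens to 85 mm and grips with 20 to 120 N. Pads are 22 mm wide; open, the fingers measure 114 mm over their backs; the gripper's body (76 mm by 85 mm) begins 54 mm behind the grasp point. The pads swing forward as they close: fully open they stand 13 mm farther back than shut.
Start: joints at [-1.027, 0.359, 0.012, 0, -1.224, -0.288], TCP at [170.762, -653.02, 250.302] pointing down, gripper open.
Joint ranges: [-3.07, 3.07], [-1.43, 2.12], [-1.02, 1.25], [-3.03, 1.67], [-3.05, -0], [-3.03, 3.03]. Speed limits (rad/s): [2.39, 2.39, 3.01, 3.14, 3.14, 3.14].

INTERFACE

Orientations are given as a rotation vector (axis times angle).
In Python, from cell import env gives the robot as it stands.
- The arm moves only by the tool arm_command, never from a script. Its argument "moves" is one flat list of numbers, 5 for each row, row after row: the opening, from -1 (shut) to 1 (fully open), then the shift along the world's x, y, z in m, then the turn about the world's z in degrees. In form: [jaw, x, y, z, roll, jaw, x, y, z, roll, ...]. A call has exactly 5 rows; each row shifts and turns the commanded pose from where the row before left it; what a row does not reach is not made up. A row lasts 1/12 s, in which the tool goes at most 41.7 mm and 7.16 degrees, less where a joint would pass 70% of its speed; a pose out of reach is approached as far as the arm can. A call with a gripper value outside its range is refused whole. The fingers move at their own pace and stop on an object; "grip_force" is the grip in N (left out, the last holds). Time passes only in rows, so rows that do not move let the fingers close, or fill a call up. It gives the time, the measured TCP pose, the force, the opening and the grip force at its end, in the units of the state.
- env.get_obs(): the state, without advancing time (a new reading comes with each control period).
- env.get_image(name): name is "scene" or "side" or "wrist"; returns (picture, depth): 480x640x3 uint8, red, green, blue; 480x640 float32, mm along the optical axis (not along the pixel's ray), 0 where there is no reading.
- env.camera_info(name): a dict with "fovy" (degrees; the focal length in pixels is half the picture's height over the tangent of half this angle, whatever the lens; pixels are square), "cx", "cy" (the principal point, pixels), "rvec" (rotation vector, rad) and "tvec" (3), from world to camera coordinates, as OpenCV has them. Camera axes: x right, y down, z forward; pixel columns grow to the right and rows downward; lengths in mm; the calibration is good to about 2 mm. A picture is of the moment at which its call begins: read the wrist's pose just before it. camera_info takes no time and is no camera call; for the wrist camera it gives the pose at the moment of the call.
- env.finish_job(): hands the job in; it is judged then, once.
The state is a dict: "clock": time; "joint_positions": joint angles; "qvel": joint speeds; "joint_torque": joint torques, N m; "ee_pos": TCP position; "tcp_rot": TCP orientation; "contact_force": force on the tool from outside, world axes, zero at the start; "torque": the same for the moment, N m; "gripper_width": opening from 0.0 (shut) to 1.0 (fully open); "grip_force": force on a finger pad.
Only numpy, scipy, OpenCV 4.12 (cv2) and the standard library are available. Lean on these libraries where they do the work, as an engineer would, in place of code of your own. Each camera call takes 0.05 s, during which the arm holds its last target. There are 200 camera calls.

TASK

Clamp the brass blank that stands in the little rack clamp. Turn the big outer knob clockwise until the nose has pushed the blank up against the stop and you just feel it bear, gently (about 3 N, certainly not more than 7 N); then leave the outer knob alone and turn the small inner knob clockwise until the blank is held at about 12 N, never squeezing past 20 N. Let go with it held, and do not disturb the scoop of stones.

Things in the scene. Friction and masses are not known exactly. Their poses are not given: they have to be found in the camera images.
- clamp: Steel rack clamp fixed to the bench: base plate 76 mm wide (its x), 250 mm long (its y, -52 to +198 mm), 10 mm thick, with a knob housing 72 x 76 mm at one end whose top is 36 mm above the bench. Origin: on the bench, on the vertical axis shared by the two knobs; the jaws lie along its +y.
- track (a point): Fixed point on the clamp where the nose's front face is with the outer knob at 0: 109 mm along the clamp's +y, 21 mm above the bench. The brass nose (plate 32 mm wide, 12 to 31 mm above the bench; spring-loaded, 2 N/mm from first touch) comes out of the housing towards +y by 20 mm per rad of the outer knob.
- blank_place (a point): Fixed point on the base plate's top, 145 mm along the clamp's +y: one loose upright brass blank stands within 5 mm of it (round, 22 mm tall, about 90 g; diameter 24, 30 or 36 mm, which one is not told), 5 to 15 mm short of the stop. It slides when pushed (about 1 N). Two more blanks stand on a small board elsewhere and are not needed.
- stop: The steel stop jaw, 44 mm wide, 16 mm thick, 26 mm tall. Origin: middle of the lower edge of its flat face, which looks to the clamp's -y (the nose), 170 mm from the knob axis (inner knob at 0), 10 mm up. The inner knob draws it towards the nose, 6 mm per rad. The clamping force is the blank's force on it: it grows by 40 N per rad of the outer knob, 12 N per rad of the inner.
- coarse_grip (a point): Centre of the outer (coarse) knob, half-way up, on the vertical axis: a ribbed aluminium disc 52 mm in diameter and 18 mm tall, 43 to 61 mm above the bench, 7 mm clear over the housing. Can be gripped across any diameter from above, with the inner knob standing up between the fingers.
- coarse (a joint): Outer knob angle, rad, grows clockwise seen from above, range 0 to 2.7, starts between 0 and 0.5; closing takes up to about 2 rad. Plain friction torque 0.42 N m (it stays where it is left); each newton of clamping adds 0.020 N m to it, which is how the touch is felt.
- fine_grip (a point): Centre of the inner (fine) knob, half-way up, on the same vertical axis, above the outer knob: a ribbed aluminium disc 22 mm in diameter and 23 mm tall, 65 to 88 mm above the bench, 4 mm clear over the outer knob.
- fine (a joint): Inner knob angle, rad, grows clockwise seen from above, range 0 to 3.6, starts between 0 and 0.1; turning it does not turn the outer knob, nor the other way round. Plain friction torque 0.15 N m (it stays where it is left); each newton of clamping adds 0.006 N m.
- scoop_center (a point): Centre of the loose black stone scoop lying on the bench near the clamp: a dish 72 mm across and 9 mm tall with a flat handle 64 mm out; this point lies on the dish's axis, 4.5 mm above the bench.

How it is judged:
By the outcome, as a careful person would: the job done as asked, in the order asked, and still so for the second after the job is handed in, with the robot touching nothing.
It also fails if it takes over 64 s, if anything falls off the work surface, if the arm or the gripper's body presses on something with over 40 N, if the wrist force passes 120 N, or if a joint passes its speed limit or range.

## Working session

There is one attempt and no reset: what is moved stays moved. The work goes in short steps, Python scripts to look and compute and a tool call to move; the robot and the scene stay as the last step left them, time stands still between calls to the robot, and variables do not carry over. Pictures are saved under pics/ and viewed, at most 10 in all, crops included, and the job is handed in when it is done.

Besides the shell and the picture viewer there is one more tool, called after "Call:" as name(argument=value, ...) on one line, values as JSON. arm_command: Moves the arm, as the interface text tells. Its arguments: {"type":"object","properties":{"moves":{"type":"array","items":{"type":"number"}},"grip_force":{"type":"number"}},"required":["moves"]}

```bash
mkdir -p pics; ls; python3 - <<'E'
from cell import env
import cv2,numpy as np
o=env.get_obs();print(o)
ims=[]
for n in ["scene","side"]:
    im,d=env.get_image(n);np.savez(f"pics/{n}0.npz",im=im,d=d);print(n,env.camera_info(n))
    cv2.imwrite(f"pics/{n}0.png",im[:,:,::-1])
E
```

```text
pics
{'clock': 0.0, 'joint_positions': array([-1.02685819e+00,  3.59385545e-01,  1.10595540e-02, -3.30721182e-04,
       -1.22409425e+00, -2.88094211e-01]), 'qvel': array([-0.00139186, -0.00189857, -0.0011942 , -0.00054998, -0.0025447 ,
       -0.00155044]), 'joint_torque': array([ 9.36444994e-04, -5.83324492e+01,  2.93429321e+01,  6.93701863e+00,
       -5.94201498e-03, -8.44400262e-06]), 'ee_pos': array([ 170.6716766 , -652.60538885,  249.36832283]), 'tcp_rot': array([ 4.0056052e-01, -3.1155759e+00, -2.5303500e-03]), 'contact_force': array([0.63267268, 0.05778225, 0.12552917]), 'torque': array([0.00216495, 0.01903579, 0.01445038]), 'grip_force': 0.0, 'gripper_width': 0.9978493757913168}
scene {'fovy': 49.39551595078087, 'cx': 314.14453747923994, 'cy': 245.84162770390927, 'rvec': array([ 1.26834141,  2.10039055, -1.06562204]), 'tvec': array([ 134.94091399, -216.99669541, 1214.87384628])}
side {'fovy': 52.578289445209506, 'cx': 328.6914671669421, 'cy': 248.17719702866376, 'rvec': array([ 2.16544095, -0.16736508,  0.09415865]), 'tvec': array([-462.11405872,  147.11239669,  542.1882112 ])}
```

View pics/scene0.png

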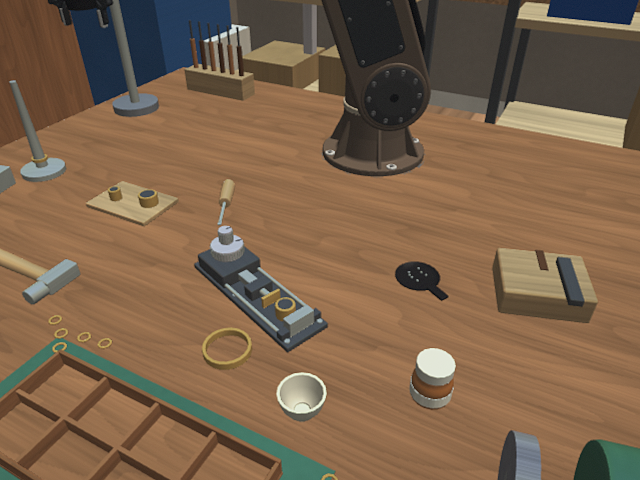

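View pics/side0.png

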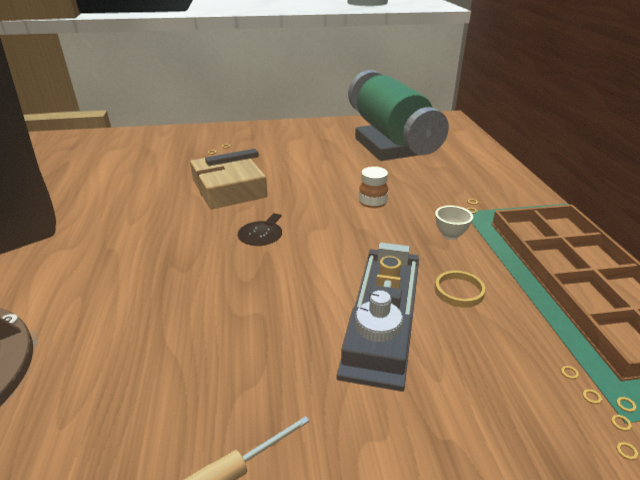

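The scene view shows the clamp with its knobs near (227,240) and the stop near (300,320). The side view shows the knobs near (380,310) and the blank near (390,270). The scoop is clear of the clamp, at (418,277) in scene.

```bash
cat > h.py <<'E'
import numpy as np,cv2
def K(c):
    f=240/np.tan(np.radians(c['fovy'])/2);return f
def pts(c,d):
    f=K(c);R=cv2.Rodrigues(c['rvec'])[0]
    v,u=np.mgrid[:480,:640]
    P=np.stack([(u-c['cx'])*d/f,(v-c['cy'])*d/f,d],-1)
    return (P-c['tvec'])@R
def ray(c,u,v,z):
    f=K(c);R=cv2.Rodrigues(c['rvec'])[0]
    o=-R.T@c['tvec'];r=R.T@np.array([(u-c['cx'])/f,(v-c['cy'])/f,1]);return o+r*(z-o[2])/r[2]
E
python3 - <<'E'
from cell import env
from h import *
for n,(u,v,us,vs) in dict(scene=(226,232,303,318),side=(380,296,393,250)).items():
    c=env.camera_info(n);z=np.load(f"pics/{n}0.npz");P=pts(c,z['d']);print(n,'raypt',ray(c,u,v,88).round(1),ray(c,us,vs,36).round(1))
    k=ray(c,u,v,88)
    near=np.hypot(P[...,0]-k[0],P[...,1]-k[1])
    for lo,hi,r in[(84,93,25),(57,64,40),(32,40,60)]:
        m=(near<r)&(P[...,2]>lo)&(P[...,2]<hi)&(z['d']>0)
        q=P[m]
        (cx,cy),rad=cv2.minEnclosingCircle(q[:,:2].astype(np.float32)) if len(q) else ((0,0),0)
        print(lo,hi,len(q),q.mean(0).round(1),q[:,2].std().round(1),'circ',round(cx,1),round(cy,1),round(rad,1))
    # clamp top pts above bench
    m=(near<260)&(P[...,2]>5)&(P[...,2]<40)&(z['d']>0)&(z['im'].astype(int).max(-1)-z['im'].min(-1)<40)
    m=cv2.morphologyEx(m.astype(np.uint8),cv2.MORPH_OPEN,np.ones((2,2)))
    nl,l,st,_=cv2.connectedComponentsWithStats(m)
    i=1+np.argmax(st[1:,4]);q=P[l==i][:,:2].astype(np.float32)
    print('rect',cv2.minAreaRect(q),cv2.boxPoints(cv2.minAreaRect(q)).round(0).tolist())
E
```

```text
scene raypt [522.4 -29.2  88. ] [585.7 139.8  36. ]
84 93 131 [520.3 -32.5  88.5] 1.8 circ 517.8 -34.1 12.4
57 64 422 [524.6 -29.1  61.9] 1.5 circ 518.7 -34.1 27.5
32 40 829 [532.  -23.6  37. ] 1.5 circ 519.2 -33.9 50.6
rect ((727.106689453125, 214.02920532226562), (709.1253662109375, 171.09144592285156), 44.30194091796875) [[414.0, 28.0], [533.0, -95.0], [1041.0, 400.0], [921.0, 523.0]]
side raypt [518.  -38.4  88. ] [579.3 118.   36. ]
84 93 207 [518.4 -37.6  85.8] 0.7 circ 518.7 -37.5 11.2
57 64 817 [516.7 -43.2  58.9] 0.8 circ 518.6 -37.4 26.4
32 40 1522 [514.6 -52.   33.8] 0.7 circ 518.0 -37.7 50.6
rect ((487.6676025390625, -120.17364501953125), (645.9720458984375, 75.53665161132812), 68.59085845947266) [[335.0, -407.0], [405.0, -435.0], [641.0, 167.0], [570.0, 194.0]]
```

Call:
arm_command(moves=[1,0.0174,0.0308,0,2.5,1,0.0174,0.0308,0,2.5,1,0.0174,0.0308,0,2.5,1,0.0174,0.0308,0,2.5,1,0.0174,0.0308,0,2.5])

```text
clock: 0.52
ee_pos: [258.0, -497.4, 249.8]
tcp_rot: [0.74, -3.053, -0.001]
contact_force: [1.3, 0.0, 1.2]
gripper_width: 0.998
grip_force: 0.0
```

Call:
arm_command(moves=[1,0.0174,0.0308,0,2.5,1,0.0174,0.0308,0,2.5,1,0.0174,0.0308,0,2.5,1,0.0174,0.0308,0,2.5,1,0.0174,0.0308,0,2.5])

```text
clock: 0.93
ee_pos: [345.0, -343.3, 250.1]
tcp_rot: [1.068, -2.954, -0.0]
contact_force: [1.1, -0.8, 0.3]
gripper_width: 1.001
grip_force: 0.0
```

Call:
arm_command(moves=[1,0.0174,0.0308,0,2.5,1,0.0174,0.0308,0,2.5,1,0.0174,0.0308,0,2.5,1,0.0174,0.0308,0,2.5,1,0.0174,0.0308,0,2.5])

```text
clock: 1.35
ee_pos: [432.0, -189.3, 250.3]
tcp_rot: [-1.384, 2.82, 0.0]
contact_force: [0.0, -1.1, -0.0]
gripper_width: 1.0
grip_force: 0.0
```

Call:
arm_command(moves=[1,0.0174,0.0308,0,2.5,1,0.0174,0.0308,0,2.5,1,0.0174,0.0308,0,2.5,1,0.0174,0.0308,0,2.5,1,0,0,0,0])

```text
clock: 1.77
ee_pos: [503.8, -63.9, 249.9]
tcp_rot: [-1.629, 2.685, -0.0]
contact_force: [-0.0, -0.9, 0.1]
gripper_width: 1.002
grip_force: 0.0
```

```bash
python3 - <<'E'
from cell import env
from h import *
o=env.get_obs();print(o['clock'],o['ee_pos'],o['tcp_rot'],o['joint_positions'],o['contact_force'],o['torque'])
c=env.camera_info('wrist');im,d=env.get_image('wrist');np.savez('pics/w1.npz',im=im,d=d,rvec=c['rvec'],tvec=c['tvec']);cv2.imwrite('pics/w1.png',im[:,:,::-1]);print(c)
E
```

```text
1.7667 [503.80693098 -63.85399259 249.91391905] [-1.62942308e+00  2.68545206e+00 -4.22812788e-05] [ 2.61139503e-01  8.17135872e-02 -3.50416826e-01 -1.15685991e-04
 -1.13821040e+00 -7.41137807e-01] [-0.02411943 -0.86469365  0.13062176] [-0.10092977 -0.05855671 -0.00554204]
{'fovy': 71.2425157983526, 'cx': 317.6653907225578, 'cy': 240.72336329776402, 'rvec': array([-0.72357071, -2.95797797, -0.41874729]), 'tvec': array([ 476.93258673, -204.96422893,  329.04734685])}
```

View pics/w1.png

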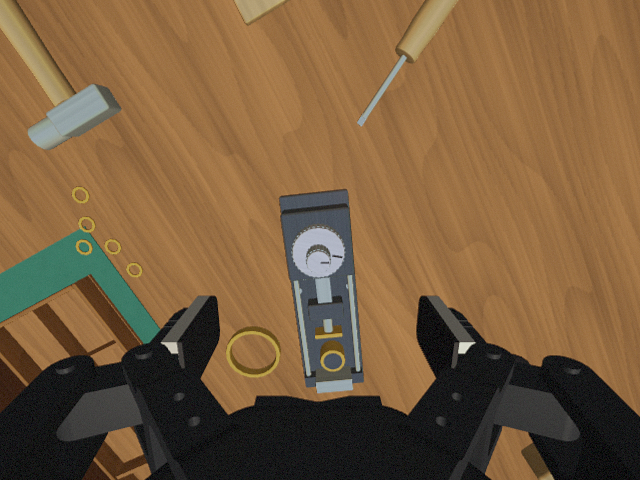

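The wrist view shows the inner knob at (318,258), the outer knob at (319,252), the nose plate at (328,334), the blank at (332,360) and the stop at (334,386).

```bash
python3 - <<'E'
from cell import env
from h import *
c=env.camera_info('wrist');z=np.load('pics/w1.npz');im=z['im'];P=pts(c,z['d'])
R=cv2.Rodrigues(c['rvec'])[0];print('cam',(-R.T@c['tvec']).round(1),'ee',env.get_obs()['ee_pos'])
k=ray(c,318,258,88)
for lo,hi,r in[(85,91,25),(58,64,40)]:
    m=(np.hypot(P[...,0]-k[0],P[...,1]-k[1])<r)&(P[...,2]>lo)&(P[...,2]<hi)
    q=P[m];print(len(q),q.mean(0).round(1),cv2.minEnclosingCircle(q[:,:2].astype(np.float32)))
for n,u,v,h in[('nose',328,334,31),('blank',332,360,32),('stopfront',334,381,36)]:
    p=ray(c,u,v,h);print(n,p.round(1),P[v,u].round(1))
hsv=cv2.cvtColor(im,cv2.COLOR_RGB2HSV)
cv2.imwrite('pics/w1c.png',cv2.resize(im[180:410,270:390,::-1],None,fx=2.6,fy=2.6,interpolation=cv2.INTER_CUBIC))
E
```

```text
cam [ 470.  -128.   373.4] ee [502.4181283  -65.43419072 249.76149208]
439 [517.  -37.9  87.5] ((517.1342163085938, -37.40693664550781), 11.508639335632324)
1479 [515.6 -40.7  60.6] ((517.3319091796875, -37.31391143798828), 26.613054275512695)
nose [557.3  64.6  31. ] [557.4  64.8  30.6]
blank [568.7  97.1  32. ] [569.   97.8  31. ]
stopfront [578.6 121.5  36. ] [578.5 121.4  36.1]
```

View pics/w1c.png

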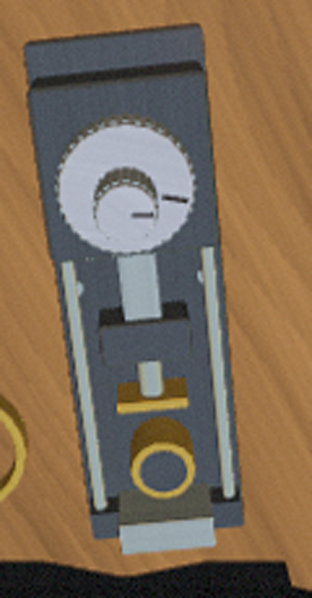

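Call:
arm_command(moves=[1,0.0057,0.0106,-0.02,0,1,0.0057,0.0106,-0.03,0,1,0.0057,0.0106,-0.03,0,1,0,0,-0.02,0,1,0,0,0,0])

```text
clock: 2.23
ee_pos: [515.4, -36.7, 146.0]
tcp_rot: [1.616, -2.685, -0.005]
contact_force: [-0.5, -1.1, -0.4]
gripper_width: 1.002
grip_force: 0.0
```

Call:
arm_command(moves=[1,0,0,0,0,1,0,0,0,0,1,0,0,0,0,1,0,0,0,0,1,0,0,0,0])

```text
clock: 2.65
ee_pos: [518.9, -36.1, 151.5]
tcp_rot: [-1.62, 2.689, -0.001]
contact_force: [0.4, 0.2, 1.1]
gripper_width: 0.999
grip_force: 0.0
```

```bash
python3 - <<'E'
from cell import env
from h import *
c=env.camera_info('wrist');o=env.get_obs();im,d=env.get_image('wrist');P=pts(c,d);print(o['ee_pos'],env.get_obs()['ee_pos'],o['torque'],o['contact_force'])
for lo,hi,r in[(84,92,25),(57,65,40)]:
    m=(np.hypot(P[...,0]-518,P[...,1]+36)<r)&(P[...,2]>lo)&(P[...,2]<hi)
    q=P[m];print(len(q),q.mean(0).round(1),cv2.minEnclosingCircle(q[:,:2].astype(np.float32)))
cv2.imwrite('pics/w2.png',im[:,:,::-1]);cv2.imwrite('pics/s2.png',env.get_image('side')[0][:,:,::-1])
E
```

```text
[518.94081056 -36.10999301 151.51535921] [518.80647343 -36.11834049 151.27031109] [0.03276286 0.04504226 0.02206984] [0.44037279 0.19074817 1.1094801 ]
1065 [518.4 -36.3  87.6] ((519.1290283203125, -35.4945182800293), 11.960739135742188)
3118 [516.7 -39.7  60.7] ((519.0135498046875, -35.45332336425781), 26.778656005859375)
```

View pics/w2.png

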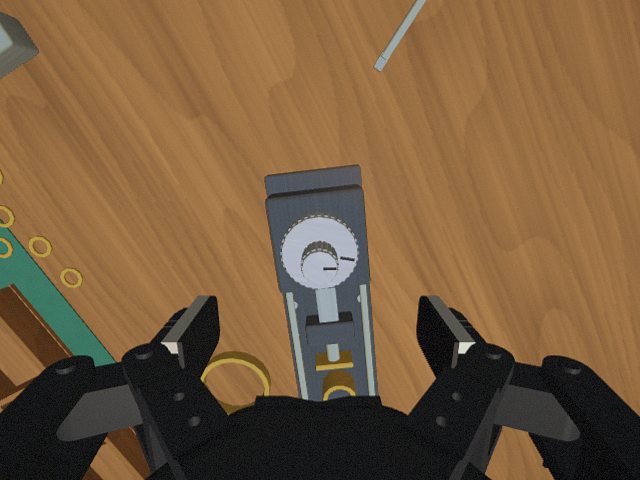

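The wrist view shows the knobs at (320,253), centred between the fingers; the nose and blank lie clear below.

Call:
arm_command(moves=[1,0,0,-0.03,0,1,0,0,-0.03,0,1,0,0,-0.02,0,1,0,0,-0.01,0,1,0,0,-0.003,0])

```text
clock: 3.17
ee_pos: [517.6, -36.3, 55.8]
tcp_rot: [1.62, -2.688, -0.001]
contact_force: [0.6, 0.3, 1.2]
gripper_width: 1.002
grip_force: 0.0
```

Call:
arm_command(moves=[1,0,0,0,0,1,0,0,0,0,-0.2,0,0,0,0,-0.2,0,0,0,0,-0.2,0,0,0,0], grip_force=60)

```text
clock: 3.58
ee_pos: [518.7, -35.8, 58.2]
tcp_rot: [-1.621, 2.69, -0.0]
contact_force: [-18.6, 15.7, 23.9]
gripper_width: 0.602
grip_force: 14.3
```

Call:
arm_command(moves=[-0.2,0,0,0,0,-0.2,0,0,0,0,-0.2,0,0,0,0,-0.2,0,0,0,0,-0.2,0,0,0,0])

```text
clock: 4.0
ee_pos: [518.4, -35.7, 58.6]
tcp_rot: [-1.622, 2.69, 0.0]
contact_force: [-3.9, 4.1, 9.5]
gripper_width: 0.589
grip_force: 60.6
```

```bash
cat > st.py <<'E'
from cell import env
import numpy as np
o=env.get_obs();r=o['tcp_rot'];print(o['clock'],o['ee_pos'].round(1),'F',o['contact_force'].round(2),'T',o['torque'].round(3),'g',o['gripper_width'],o['grip_force'],'yaw',(2*np.degrees(np.arctan2(r[1],r[0]))-90)%180,'j6',o['joint_positions'][5],'tq',o['joint_torque'][5])
E
python3 st.py
```

```text
4.0 [518.4 -35.7  58.6] F [-3.85  4.15  9.49] T [1.304 2.01  0.059] g 0.5885814949129919 60.59246599674225 yaw 152.1807676414215 j6 -0.7944735430430633 tq -0.09017859818413854
```

Call:
arm_command(moves=[-0.2,0,0,0,-2,-0.2,0,0,0,-3,-0.2,0,0,0,-3,-0.2,0,0,0,-3,-0.2,0,0,0,-3])

```text
clock: 4.42
ee_pos: [518.3, -35.6, 58.6]
tcp_rot: [-1.279, 2.869, 0.0]
contact_force: [-5.6, 4.7, 11.6]
gripper_width: 0.586
grip_force: 60.5
```

```bash
python3 st.py
```

```text
4.4167 [518.3 -35.6  58.6] F [-5.57  4.75 11.55] T [1.739 2.133 0.403] g 0.5860129044836418 60.47349393367767 yaw 138.07483501666258 j6 -1.0409524284651912 tq 0.6077346950769424
```

Call:
arm_command(moves=[-0.2,0,0,0,-3,-0.2,0,0,0,-3,-0.2,0,0,0,-3,-0.2,0,0,0,-3,-0.2,0,0,0,-3])

```text
clock: 4.83
ee_pos: [518.2, -35.5, 58.6]
tcp_rot: [-0.894, 3.011, 0.001]
contact_force: [-6.4, 4.8, 11.9]
gripper_width: 0.587
grip_force: 60.6
```

```bash
python3 st.py
```

```text
4.8333 [518.2 -35.5  58.6] F [-6.4   4.81 11.87] T [2.031 2.367 0.466] g 0.5865259126851856 60.573023557662964 yaw 123.07093607841199 j6 -1.3027513205115393 tq 0.6060967594385147
```

Call:
arm_command(moves=[-0.2,0,0,0,-3,-0.2,0,0,0,-3,-0.2,0,0,0,-3,-0.2,0,0,0,-3,-0.2,0,0,0,-3])

```text
clock: 5.25
ee_pos: [518.1, -35.4, 58.6]
tcp_rot: [-0.493, 3.102, 0.001]
contact_force: [-7.4, 6.0, 12.0]
gripper_width: 0.589
grip_force: 60.7
```

```bash
python3 st.py; python3 - <<'E'
from cell import env
from h import *
ims=[]
for n in ['scene','side']:
    im,d=env.get_image(n);np.savez(f'pics/{n}3.npz',im=im,d=d)
    ims.append(cv2.resize(im[210:350,180:340] if n=='scene' else im[230:370,320:480],None,fx=2.5,fy=2.5)[:,:,::-1])
cv2.imwrite('pics/c3.png',np.hstack(ims))
c=env.camera_info('wrist');im,d=env.get_image('wrist');np.savez('pics/w3.npz',im=im,d=d,rvec=c['rvec'],tvec=c['tvec']);cv2.imwrite('pics/w3.png',im[:,:,::-1])
E
```

```text
5.25 [518.1 -35.4  58.6] F [-7.37  6.04 12.02] T [2.502 2.553 0.42 ] g 0.5891525275721287 60.661700963974 yaw 108.06877379572472 j6 -1.5645412444345983 tq 0.6058968231081963
```

View pics/c3.png

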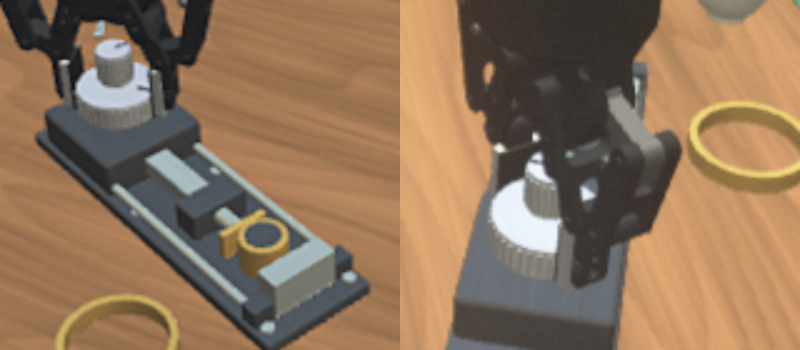

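The crop shows the outer knob between the pads, with the nose plate just about at the blank (left panel, ~(240,240)). The stop at ~(300,275) is still about 15 mm away. The joint-6 torque is very steady at 0.606 N m, so it works as a touch signal.

Call:
arm_command(moves=[-0.2,0,0,0,-3,-0.2,0,0,0,-3,-0.2,0,0,0,-3,-0.2,0,0,0,-3,-0.2,0,0,0,-3])

```text
clock: 5.82
ee_pos: [518.1, -35.2, 58.6]
tcp_rot: [-0.084, 3.14, 0.001]
contact_force: [-7.7, 6.9, 12.0]
gripper_width: 0.587
grip_force: 60.6
```

```bash
python3 st.py
```

```text
5.8167 [518.1 -35.2  58.6] F [-7.72  6.89 12.03] T [2.833 2.673 0.422] g 0.5871299875070464 60.60504376888275 yaw 93.06645059383473 j6 -1.8263656475098735 tq 0.5918518267571926
```

Call:
arm_command(moves=[-0.2,0,0,0,-2,-0.2,0,0,0,-2,-0.2,0,0,0,-2,-0.2,0,0,0,-2,-0.2,0,0,0,-2])

```text
clock: 6.23
ee_pos: [518.1, -35.1, 58.6]
tcp_rot: [0.188, 3.136, 0.001]
contact_force: [-7.5, 8.4, 11.9]
gripper_width: 0.585
grip_force: 60.5
```

```bash
python3 st.py; python3 - <<'E'
from cell import env
from h import *
im,d=env.get_image('scene')
cv2.imwrite('pics/c4.png',cv2.resize(im[260:350,220:340],None,fx=5,fy=5,interpolation=cv2.INTER_CUBIC)[:,:,::-1])
E
python3 st.py
```

```text
6.2333 [518.1 -35.1  58.6] F [-7.48  8.36 11.88] T [3.054 2.755 0.475] g 0.5850461468542919 60.481823086738586 yaw 83.11958920173115 j6 -1.9999896303793356 tq 0.24857226759195328
6.2833 [518.1 -35.1  58.6] F [-7.73  7.95 12.62] T [2.892 2.664 0.196] g 0.5894640191822559 60.77273190021515 yaw 82.96530393553036 j6 -2.0026862666195857 tq 0.04173721536062658
```

View pics/c4.png

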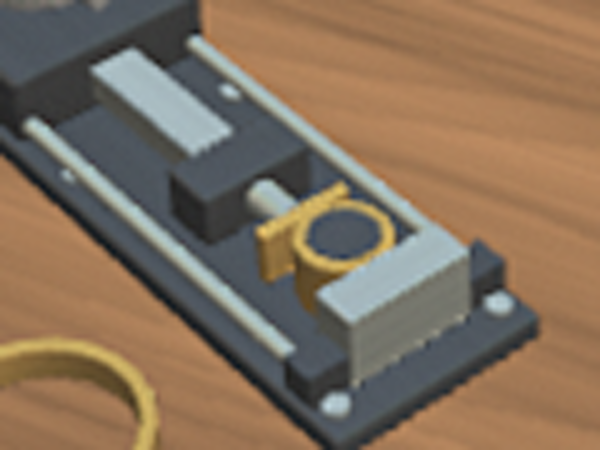

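The crop shows the blank (345,240) now touching the nose plate, with a gap of about 7 mm left to the stop face.

Call:
arm_command(moves=[-0.2,0,0,0,-2,-0.2,0,0,0,-2,-0.2,0,0,0,-2,-0.2,0,0,0,-2,-0.2,0,0,0,-2])

```text
clock: 6.7
ee_pos: [518.1, -35.0, 58.6]
tcp_rot: [0.461, 3.107, 0.002]
contact_force: [-7.5, 9.0, 12.1]
gripper_width: 0.585
grip_force: 60.7
```

```bash
python3 st.py
```

```text
6.7 [518.1 -35.   58.6] F [-7.49  9.   12.15] T [3.3   2.753 0.477] g 0.5851479329340379 60.7230019569397 yaw 73.1241504629539 j6 -2.1744952493277485 tq 0.16089334152638912
```

Call:
arm_command(moves=[-0.2,0,0,0,-0.7,-0.2,0,0,0,-0.7,-0.2,0,0,0,-0.7,-0.2,0,0,0,-0.7,-0.2,0,0,0,-0.7])

```text
clock: 7.12
ee_pos: [518.2, -35.0, 58.6]
tcp_rot: [0.553, 3.092, 0.002]
contact_force: [-7.8, 9.0, 12.2]
gripper_width: 0.59
grip_force: 60.7
```

```bash
python3 st.py
```

```text
7.1167 [518.2 -35.   58.6] F [-7.83  8.97 12.23] T [3.271 2.749 0.522] g 0.5903059722093268 60.714316964149475 yaw 69.7065423705917 j6 -2.2343235380882267 tq -0.33057158812880516
```

Call:
arm_command(moves=[-0.2,0,0,0,-0.7,-0.2,0,0,0,-0.7,-0.2,0,0,0,-0.7,-0.2,0,0,0,-0.7,-0.2,0,0,0,-0.7])

```text
clock: 7.53
ee_pos: [518.1, -35.0, 58.5]
tcp_rot: [0.648, 3.074, 0.002]
contact_force: [-8.3, 9.0, 13.3]
gripper_width: 0.589
grip_force: 60.7
```

```bash
python3 st.py
```

```text
7.5333 [518.1 -35.   58.5] F [-8.31  9.03 13.34] T [3.379 2.776 0.628] g 0.5889993135934445 60.708221197128296 yaw 66.20607935792108 j6 -2.2953558236296074 tq -0.3764163237065077
```

```bash
python3 - <<'E'
from cell import env
from h import *
im,d=env.get_image('scene');np.savez('pics/scene5.npz',im=im,d=d)
cv2.imwrite('pics/c5.png',cv2.resize(im[260:350,220:340],None,fx=6.5,fy=6.5,interpolation=cv2.INTER_CUBIC)[:,:,::-1])
E
python3 st.py
```

```text
7.5833 [518.2 -35.   58.6] F [-8.55  8.81 11.52] T [3.352 2.751 0.489] g 0.5883056912489406 60.70626497268677 yaw 66.15549534295718 j6 -2.296271631344281 tq -0.4270538315176964
```

View pics/c5.png

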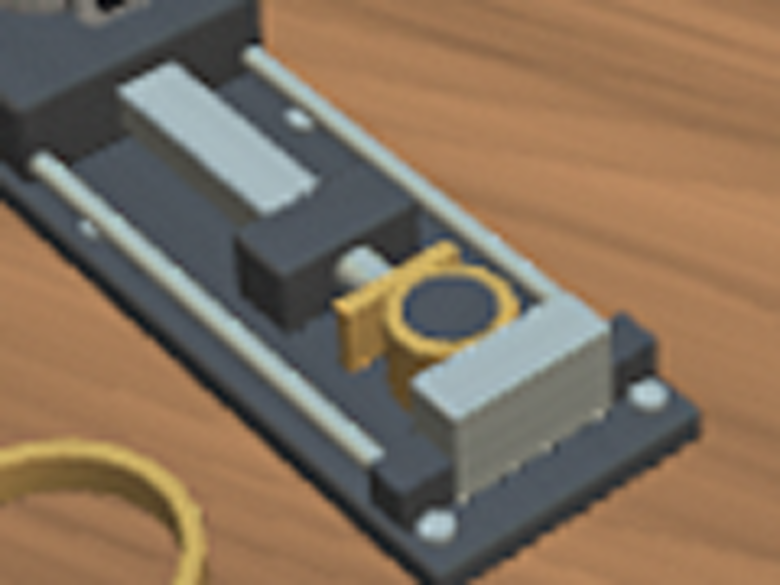

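The crop shows the blank (452,305) close to the stop's front edge (483,335); I need the gap in mm.

```bash
python3 - <<'E'
from cell import env
from h import *
c=env.camera_info('scene')
a=np.radians(68.9);Y=np.array([np.cos(a),np.sin(a),0]);X=np.array([Y[1],-Y[0],0])
def m(x,y,z):
    p=ray(c,220+(x+.5)/6.5-.5,260+(y+.5)/6.5-.5,z)-np.array([518.8,-35.7,0]);return (p@X).round(1),(p@Y).round(1)
for n,x,y,z in [('stopL',413,380,36),('stopR',553,290,36),('stopmid',483,335,36),('stopbackL',458,418,36),('stopbackR',610,325,36),('blankC',452,305,32),('blank near -y left',383,308,32),('right',520,300,32),('top',452,264,32),('noseL front top',348,305,31),('noseR front',460,252,31)]:print(n,m(x,y,z))
E
```

```text
stopL (np.float64(20.0), np.float64(169.7))
stopR (np.float64(-20.6), np.float64(167.9))
stopmid (np.float64(0.0), np.float64(168.8))
stopbackL (np.float64(19.9), np.float64(184.9))
stopbackR (np.float64(-22.7), np.float64(184.6))
blankC (np.float64(-3.5), np.float64(153.5))
blank near -y left (np.float64(8.6), np.float64(144.2))
right (np.float64(-15.8), np.float64(162.2))
top (np.float64(-11.9), np.float64(143.1))
noseL front top (np.float64(13.2), np.float64(137.5))
noseR front (np.float64(-16.4), np.float64(140.3))
```

```bash
cat > tr.py <<'E'
from cell import env
from h import *
from scipy.optimize import minimize_scalar
c=env.camera_info('scene');f=K(c)
a=np.radians(68.9);Y=np.array([np.cos(a),np.sin(a),0])
Kc=np.array([[f,0,c['cx']],[0,f,c['cy']],[0,0,1]])
pr=lambda p:cv2.projectPoints(np.array([p],float),c['rvec'],c['tvec'],Kc,None)[0][0,0]
U=8
up=lambda im:cv2.resize(im,None,fx=U,fy=U,interpolation=cv2.INTER_CUBIC)
def track(A,B,box,z):   # where box of B came from in A; returns mm along Y and pixel residual
    x0,y0,x1,y1=box
    t=up(B)[y0*U:y1*U,x0*U:x1*U]
    r=cv2.matchTemplate(up(A)[200*U:360*U,180*U:340*U],t,cv2.TM_CCOEFF_NORMED)
    _,s,_,l=cv2.minMaxLoc(r);d=np.array([x0-180-l[0]/U,y0-200-l[1]/U])
    u,v=(x0+x1)/2,(y0+y1)/2;p=ray(c,u,v,z);q=pr(p)
    g=minimize_scalar(lambda m:((q-pr(p-m*Y)-d)**2).sum(),bounds=(-50,50),method='bounded')
    return round(g.x,2),round(g.fun**.5,2),round(s,3)
E
python3 - <<'E'
from tr import *
L=lambda n:np.load(f'pics/{n}.npz')['im']
I={'0':L('scene0'),'3':L('scene3'),'5':L('scene5')}
I['5b']=env.get_image('scene')[0]
print('expect 0-3 15.4, 3-5 14.6')
for B in('5','5b'):
  for A in('0','3'):
    for n,b,z in [('nose',(270,303,279,318),25),('nose2',(271,298,285,318),27),('block',(256,293,268,311),28),('block2',(255,288,282,310),28),('gold edge',(283,295,292,303),31)]:
        print(B,A,n,track(I[A],I[B],b,z))
E
```

```text
expect 0-3 15.4, 3-5 14.6
5 0 nose (np.float64(24.87), np.float64(0.1), 0.982)
5 0 nose2 (np.float64(25.74), np.float64(0.04), 0.763)
5 0 block (np.float64(29.4), np.float64(0.12), 0.986)
5 0 block2 (np.float64(28.81), np.float64(0.06), 0.926)
5 0 gold edge (np.float64(25.41), np.float64(0.17), 0.875)
5 3 nose (np.float64(9.63), np.float64(0.07), 0.974)
5 3 nose2 (np.float64(9.81), np.float64(0.02), 0.908)
5 3 block (np.float64(14.36), np.float64(0.05), 0.992)
5 3 block2 (np.float64(13.9), np.float64(0.02), 0.914)
5 3 gold edge (np.float64(9.76), np.float64(0.02), 0.962)
5b 0 nose (np.float64(24.87), np.float64(0.1), 0.982)
5b 0 nose2 (np.float64(25.74), np.float64(0.04), 0.763)
5b 0 block (np.float64(29.4), np.float64(0.12), 0.984)
5b 0 block2 (np.float64(28.81), np.float64(0.06), 0.926)
5b 0 gold edge (np.float64(25.41), np.float64(0.17), 0.874)
5b 3 nose (np.float64(9.63), np.float64(0.07), 0.974)
5b 3 nose2 (np.float64(9.81), np.float64(0.02), 0.909)
5b 3 block (np.float64(14.36), np.float64(0.05), 0.991)
5b 3 block2 (np.float64(13.9), np.float64(0.02), 0.914)
5b 3 gold edge (np.float64(9.76), np.float64(0.02), 0.962)
```

The nose has lagged the slider by about 4.7 mm. That means the spring bears at roughly 8–9 N already, which is past the gentle limit. I'm backing the outer knob off to about 3 N before touching the inner knob.

Call:
arm_command(moves=[-0.2,0,0,0,1.7,-0.2,0,0,0,1.7,-0.2,0,0,0,1.7,-0.2,0,0,0,1.7,-0.2,0,0,0,1.7])

```text
clock: 8.05
ee_pos: [518.1, -35.1, 58.5]
tcp_rot: [0.418, 3.113, 0.002]
contact_force: [-7.6, 8.8, 12.5]
gripper_width: 0.592
grip_force: 60.8
```

```bash
python3 st.py; cat > m.py <<'E'
import sys
from tr import *
n=sys.argv[1]
im=env.get_image('scene')[0];np.savez(f'pics/{n}.npz',im=im)
A=np.load('pics/scene5.npz')['im'];B=np.load('pics/scene3.npz')['im']
for nm,b,z in [('nose',(270,303,279,318),25),('nose2',(271,298,285,318),27),('gold edge',(283,295,292,303),31),('block',(256,293,268,311),28),('block2',(255,288,282,310),28),('stop',(290,303,316,336),30)]:
    print(nm,'since5',-track(im,A,b,z)[0] ,track(im,A,b,z)[1:])
E
python3 m.py m6; python3 st.py
```

```text
8.05 [518.1 -35.1  58.5] F [-7.63  8.76 12.53] T [ 3.023  2.652 -0.339] g 0.5916543891460169 60.790902972221375 yaw 74.70890596362429 j6 -2.1461921254709155 tq -0.2522817626595497
nose since5 -0.0 (np.float64(0.0), 0.993)
nose2 since5 -0.32 (np.float64(0.02), 0.947)
gold edge since5 -0.18 (np.float64(0.08), 0.986)
block since5 -2.81 (np.float64(0.03), 0.989)
block2 since5 -1.83 (np.float64(0.0), 0.956)
stop since5 -0.0 (np.float64(0.0), 0.999)
8.1 [518.2 -35.   58.6] F [-7.49  8.65 12.41] T [ 3.161  2.701 -0.092] g 0.5872368660241403 60.808807611465454 yaw 74.84345159471681 j6 -2.143876616692446 tq -0.10557894129306078
```

The nose is still held against the blank and the slider has come back about 2.9 mm, so compression is now about 1.7 mm, or about 3.5 N. I'll leave the outer knob and move up to the inner knob.

Call:
arm_command(moves=[1,0,0,0,0,1,0,0,0,0,1,0,0,0,0,1,0,0,0,0,1,0,0,0.005,0])

```text
clock: 8.52
ee_pos: [517.9, -36.3, 61.7]
tcp_rot: [-0.42, -3.112, 0.001]
contact_force: [-1.2, 0.2, -0.1]
gripper_width: 1.002
grip_force: 0.0
```

Call:
arm_command(moves=[1,0,0,0.01,0,1,0,0,0.013,0,1,0,0,0,6,1,0,0,0,6,1,0,0,0,6])

```text
clock: 8.93
ee_pos: [518.9, -36.0, 86.6]
tcp_rot: [-0.081, 3.139, 0.0]
contact_force: [-0.0, 0.7, 0.1]
gripper_width: 0.998
grip_force: 0.0
```

Call:
arm_command(moves=[1,0,0,0,6,1,0,0,0,6,1,0,0,0,6,1,0,0,0,6,1,0,0,0,6])

```text
clock: 9.35
ee_pos: [518.7, -36.1, 86.3]
tcp_rot: [-0.891, 3.012, -0.0]
contact_force: [0.5, 0.7, -0.8]
gripper_width: 0.999
grip_force: 0.0
```

Call:
arm_command(moves=[1,0,0,0,6,1,0,0,0,6,1,0,0,0,6,1,0,0,0,0,1,0,0,0,0])

```text
clock: 9.77
ee_pos: [518.7, -36.0, 86.0]
tcp_rot: [-1.339, 2.841, -0.0]
contact_force: [-0.1, 1.0, 0.0]
gripper_width: 1.003
grip_force: 0.0
```

```bash
python3 st.py;python3 m.py m7; python3 st.py; python3 - <<'E'
from h import *
z=[np.load(f'pics/{n}.npz')['im'][265:345,225:335] for n in('m6','m7')]
cv2.imwrite('pics/c7.png',cv2.resize(np.hstack(z),None,fx=3.5,fy=3.5)[:,:,::-1])
E
```

```text
9.7667 [518.7 -36.   86. ] F [-0.11  1.    0.03] T [ 0.041  0.033 -0.016] g 1.0025139693028422 0.0 yaw 140.47107498306028 j6 -0.9985588019035118 tq 0.6144104897975922
nose since5 -0.15 (np.float64(0.1), 0.991)
nose2 since5 -0.32 (np.float64(0.02), 0.945)
gold edge since5 -0.18 (np.float64(0.08), 0.986)
block since5 -2.81 (np.float64(0.03), 0.989)
block2 since5 -2.16 (np.float64(0.01), 0.954)
stop since5 -0.0 (np.float64(0.0), 0.999)
9.8167 [518.7 -36.   85.9] F [-0.22  0.47  0.28] T [ 0.009  0.028 -0.023] g 1.0009341830206588 0.0 yaw 140.44640036415635 j6 -0.9989558196237763 tq 0.18212030176073313
```

Call:
arm_command(moves=[-1,0,0,0,0,-1,0,0,0,0,-1,0,0,0,0,-1,0,0,0,0,-1,0,0,0,0], grip_force=50)

```text
clock: 10.23
ee_pos: [518.5, -36.0, 85.3]
tcp_rot: [1.343, -2.84, 0.0]
contact_force: [-0.9, 0.3, -0.6]
gripper_width: 0.296
grip_force: 0.0
```

Call:
arm_command(moves=[-1,0,0,0,0,-1,0,0,0,0,-1,0,0,0,0,-1,0,0,0,0,-1,0,0,0,0])

```text
clock: 10.65
ee_pos: [518.2, -35.8, 85.5]
tcp_rot: [1.344, -2.84, -0.001]
contact_force: [-3.4, 2.8, 4.9]
gripper_width: 0.239
grip_force: 48.9
```

```bash
python3 st.py
```

```text
10.65 [518.2 -35.8  85.5] F [-3.41  2.8   4.94] T [ 1.121  1.266 -0.028] g 0.23906946308599208 48.87372851371765 yaw 140.6430411964265 j6 -0.995545858242557 tq 0.03957414999604225
```

Call:
arm_command(moves=[-1,0,0,0,-2,-1,0,0,0,-3,-1,0,0,0,-3,-1,0,0,0,-3,-1,0,0,0,-3])

```text
clock: 11.07
ee_pos: [518.0, -35.7, 85.5]
tcp_rot: [0.984, -2.983, -0.001]
contact_force: [-3.6, 4.9, 6.4]
gripper_width: 0.236
grip_force: 48.8
```

```bash
python3 st.py;python3 m.py m8
```

```text
11.0667 [518.  -35.7  85.5] F [-3.63  4.91  6.35] T [1.63  1.655 0.191] g 0.2360443830563476 48.80043089389801 yaw 126.51835161833978 j6 -1.2421444904505203 tq 0.8313690684735775
nose since5 -1.59 (np.float64(0.07), 0.977)
nose2 since5 -1.76 (np.float64(0.01), 0.965)
gold edge since5 -1.46 (np.float64(0.01), 0.977)
block since5 -2.81 (np.float64(0.03), 0.989)
block2 since5 -2.49 (np.float64(0.03), 0.985)
stop since5 -1.34 (np.float64(0.01), 0.988)
```

Call:
arm_command(moves=[-1,0,0,0,-3,-1,0,0,0,-3,-1,0,0,0,-3,-1,0,0,0,-3,-1,0,0,0,-3])

```text
clock: 11.53
ee_pos: [517.9, -35.5, 85.5]
tcp_rot: [0.586, -3.086, -0.001]
contact_force: [-4.9, 5.7, 6.7]
gripper_width: 0.235
grip_force: 48.9
```

```bash
python3 st.py
```

```text
11.5333 [517.9 -35.5  85.5] F [-4.9   5.65  6.68] T [2.165 1.887 0.219] g 0.23528122124478623 48.875539898872375 yaw 111.52039103801903 j6 -1.503952542504206 tq 0.8117500506341457
```

Call:
arm_command(moves=[-1,0,0,0,-2,-1,0,0,0,-2,-1,0,0,0,-2,-1,0,0,0,-2,-1,0,0,0,-2])

```text
clock: 11.95
ee_pos: [517.9, -35.3, 85.5]
tcp_rot: [0.317, -3.125, -0.001]
contact_force: [-5.3, 7.6, 7.1]
gripper_width: 0.234
grip_force: 48.9
```

```bash
python3 st.py;python3 m.py m9;python3 st.py
```

```text
11.95 [517.9 -35.3  85.5] F [-5.28  7.58  7.1 ] T [2.52  2.009 0.242] g 0.23377332584589244 48.90396595001221 yaw 101.57285937692035 j6 -1.677599391447988 tq 0.45534747652709484
nose since5 -3.99 (np.float64(0.09), 0.976)
nose2 since5 -3.84 (np.float64(0.0), 0.969)
gold edge since5 -3.88 (np.float64(0.04), 0.977)
block since5 -2.81 (np.float64(0.03), 0.989)
block2 since5 -3.48 (np.float64(0.07), 0.981)
stop since5 -3.88 (np.float64(0.04), 0.983)
12.0 [517.9 -35.4  85.5] F [-4.83  6.03  7.04] T [2.427 1.968 0.108] g 0.23600853674062441 48.91967296600342 yaw 101.41488043704658 j6 -1.680235550497044 tq 0.18241989891976118
```

The tracked compression is about 5.8 mm, or about 12 N, and the inner knob's torque (0.24 N m against 0.22 expected) agrees. I'm letting go.

Call:
arm_command(moves=[0,0,0,0,0,0,0,0,0,0,0,0,0,0,0,0,0,0,0,0,0,0,0,0.005,0])

```text
clock: 12.42
ee_pos: [517.9, -36.3, 89.6]
tcp_rot: [0.319, -3.124, 0.0]
contact_force: [0.9, 0.3, -0.4]
gripper_width: 0.504
grip_force: 0.0
```

Call:
arm_command(moves=[0,0,0,0.02,0,0,0,0,0.03,0,0,0,0,0.03,0,0,0,0,0.03,0,0,0,0,0,0])

```text
clock: 12.83
ee_pos: [521.6, -35.9, 206.8]
tcp_rot: [-0.32, 3.116, -0.0]
contact_force: [1.8, 0.6, 1.0]
gripper_width: 0.503
grip_force: 0.0
```

```bash
python3 st.py;python3 m.py m10; python3 - <<'E'
from h import *
z=[np.load(f'pics/{n}.npz')['im'][200:350,190:450] for n in('scene0','m10')]
cv2.imwrite('pics/c10.png',cv2.resize(np.vstack(z),None,fx=2,fy=2)[:,:,::-1])
E
```

```text
12.8333 [521.6 -35.9 206.8] F [1.78 0.56 1.  ] T [-0.007 -0.199  0.029] g 0.5029693372346599 0.0 yaw 101.71562950435123 j6 -1.6759602411579984 tq -0.0007049435407679994
nose since5 -3.99 (np.float64(0.09), 0.976)
nose2 since5 -3.84 (np.float64(0.0), 0.969)
gold edge since5 -3.88 (np.float64(0.04), 0.976)
block since5 -2.81 (np.float64(0.03), 0.989)
block2 since5 -3.66 (np.float64(0.01), 0.98)
stop since5 -4.04 (np.float64(0.04), 0.984)
```

View pics/c10.png

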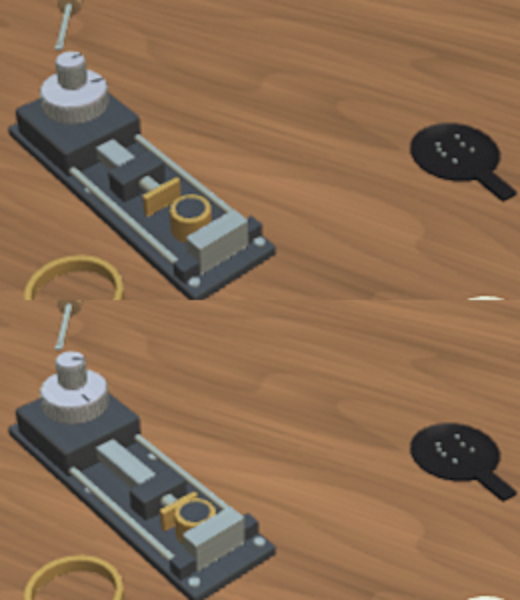

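The before/after crop shows the blank held between nose and stop (195,513). The scoop and its stones (455,452) are unchanged, and the gripper is clear.

```bash
python3 -c "
from cell import env
print(env.finish_job())"
```

```text
the job is handed in; nothing more can be done
None
```

The blank is clamped at an estimated 12 N and handed in with the robot clear and the scoop undisturbed, but the outer knob briefly pressed it to about 8–9 N, over the 7 N limit, before I backed it off to about 3.5 N and finished with the inner knob.

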